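Ease the cell carrier out of its spring seat

ROBOT

A 6-joint arm with a two-finger parallel gripper is mounted at the origin on the work surface. World frame = base frame: x ahead of the robot, y to its left, z up, the work surface at z = 0. Lengths are in mm, angles in rad, forces in N, time in s.
With the tool pointing down it reaches from about 350 to 925 mm from the base axis. Payload 6.4 kg.
Tool frame: the origin (TCP) lies at the very end of the fingers, on their centre line; the grasp point (between the pads) lies 19 mm behind it; z points along the fingers, y is the line along which they close (so a half turn about z gives the same grasp; the last joint's range is limited). The gripper opens to 94 mm and grips with 3 to 60 N. Pads are 16 mm wide; open, the fingers measure 119 mm over their backs; the gripper's body (75 mm by 177 mm) begins 78 mm behind the grasp point.
Start: joints at [-1.309, 0.245, 1.558, -0, 1.339, -0.174], TCP at [274.394, -589.255, 205.455] pointing down, gripper open.
Joint ranges: [-3.13, 3.13], [-1.02, 2.26], [0.13, 2.54], [-0.95, 4.09], [0.21, 2.88], [-2.74, 2.74]. Speed limits (rad/s): [2.57, 2.57, 3.14, 3.14, 3.14, 3.14].

INTERFACE

Orientations are given as a rotation vector (axis times angle).
In Python, from bench import * gives the robot as it stands. The module is installed in compiled form; this text tells all that it offers.
- The arm moves only by the tool servo_tool, never from a script. Its arguments are lists of equal length, an entry for each row: "travel": the shift along the tool's x, y, z in mm, a list of three; "twist": the turn about the tool's z in rad. In form: {"travel": [[x, y, z], ...], "twist": [twist, ...]}. A call has 1 to 20 rows; each row shifts and turns the commanded pose from where the row before left it, along the tool's axes as they then stand; what a row does not reach is not made up. A row lasts 1/8 s, in which the tool goes at most 62.5 mm and 10.7 degrees, less where a joint would pass 70% of its speed; a pose out of reach is approached as far as the arm can. A call is refused whole if a number of a shift passes 62.5 or a number of a turn 0.188, either way. A call with a gripper value outside its range is refused whole. "grip" is the closure in counts, from 0 (fully open) to 255 (shut), set as the call begins (left out, the last holds). The fingers move at their own pace and stop on an object; the grip force is fixed at half the most. Time passes only in rows, so rows that do not move let the fingers close. It gives the time, the measured TCP pose, the force, the opening and the grip force at its end, in the units of the state.
- get_obs(): the state, without advancing time (a new reading comes with each control period).
- read_camera(name): name is "side" or "top"; returns a dict with "img" (400x640x3 uint8, red, green, blue), "z_map" (400x640 float32, mm along the optical axis (not along the pixel's ray), 0 where there is no reading), "intrinsics" (3x3 intrinsics, pixels), "rvec" (rotation vector, rad) and "tvec" (3), from world to camera coordinates, as OpenCV has them. Camera axes: x right, y down, z forward; pixel columns grow to the right and rows downward; lengths in mm; the calibration is good to about 2 mm. A picture is of the moment at which its call begins.
- hand_in(): hands the job in; it is judged then, once.
The state is a dict: "time_s": time; "joint_pos": joint angles; "dq": joint speeds; "tau": joint torques, N m; "tcp_pos": TCP position; "ee_rot": TCP orientation; "force": force on the tool from outside, world axes, zero at the start; "moment": the same for the moment, N m; "finger_gap": opening from 0.0 (shut) to 1.0 (fully open); "grip_force": force on a finger pad.
Only numpy, scipy, OpenCV 4.12 (cv2) and the standard library are available. Lean on these libraries where they do the work, as an engineer would, in place of code of your own. Each camera call takes 0.05 s, during which the arm holds its last target. There are 200 camera calls.

TASK

Lift the grey dust hood off the white cell station and stand it upright on the rubber mat. Then grip the aluminium carrier by its fin and rock it side to side along its length to free it from the two spring rollers: first tip up the end with the round stub while the other end stays down, then, with the stub end kept just up on its roller, tip up the other end until it is the higher one. Finish still holding the carrier in the gripper, level and still, over the bay and just clear of it, about 2 to 3 cm above the collar; leave everything else where it is.

Things in the scene. Friction and masses are not known exactly. Their poses are not given: they have to be found in the camera images.
- station: fixed white cell station, a box 150 (x) x 170 (y) x 50 mm high; origin at the centre of its underside, z up. In its top is a bay 34 (x) x 96 mm (y), floor 30 mm above the bench, ringed by a dark collar, 42 x 104 mm outside, its top 55 mm above the bench. At each y end of the bay a sprung steel roller overhangs the carrier's foot and holds it down
- stub_roller (a point): axis of the 8 mm steel spring roller over the carrier's stub end (lies along the station's x; 39.7 mm above the bench, 36.7 mm along the station's +y from its centre). It yields only outward along y, spring 15 N preload and 2.5 N/mm. The point is its rest position
- plain_roller (a point): the same for the other roller, at the station's -y end
- carrier: aluminium cell carrier, about 170 g, hidden under the hood at first, seated level on the bay floor, centred, axes along the station's. Origin: centre of underside, z up, long axis y. Foot 30 x 70 x 8 mm with round noses at its y ends; block 28 (x) x 54 (y) mm up to 28 mm; grip fin 12 mm thick (x), 34 long (y), from 28 to 71 mm high, pinch it across x. Round stub on the block near its +y end
- stub_end (a point): axis of the round nose (4 mm radius) at the carrier's stub end: 31 mm along +y from the carrier's centre, 4 mm above its underside. The stub, 8 mm wide, 13 mm tall, stands on the block 22 mm from the centre. Turn the carrier 9 to 12 degrees about the other nose to free this end: held with about 15 N, it clicks out when 6 mm up and from about 11 mm up rests on top of its roller
- plain_end (a point): axis of the round nose at the carrier's end without stub: 31 mm along -y, 4 mm above the underside. Held like the other end; to free it, turn the carrier about the stub end's nose, kept 11 to 14 mm above its seated height, until this end is the higher by 5 to 10 degrees
- hood: loose grey plastic dust hood, about 130 g, an open-bottomed box 54 (x) x 116 (y) x 59 mm high, 3 mm walls, with a grip rib on top 14 mm thick (x), 44 mm long (y), from 59 to 91 mm. Origin: centre of its lower rim, z up. At first it stands over the bay round the collar, rim 50 mm above the bench, axes along the station's; it lifts straight off and clears the carrier's fin after 52 mm
- mat: fixed grey rubber mat, 170 x 170 x 4 mm, on the other side of the bench from the station; origin at the centre of its underside, its top 4 mm above the bench
- vial: small clear glass vial with white cap, 24 mm across, 36 mm tall, a bystander
- reagent: amber reagent bottle, 68 mm across, 130 mm tall, a bystander
- screwdriver: screwdriver lying down, a bystander
- wrench: wrench lying down, a bystander
- mouse: grey computer mouse, 105 x 62 x 34 mm, a bystander
- tape: roll of paper tape lying flat, 80 mm across, 20 mm high, a bystander
- jar: white plastic jar, 60 mm across, 70 mm tall, a bystander
Not all that is in view belongs to the job. Several things look just like the mat: the one meant starts nearest to the robot's base. What is shaped like the hood but yellow is not meant.

How it is judged (in metres and radians):
On the way, in this order (a step that is already met when the one before it is completed fails the run):
1. the hood stands upright on the mat, let go (horizontal distance between hood and mat below 0.055 m and height (world z) of hood below 0.009 m and angle between hood's own z axis and vertical below 0.1 rad and contact force between the fingers and hood below 0.05 N and linear speed of hood below 0.02 m/s), for 0.2 s.
2. the stub end is tipped up (at least 6 degrees) while the other end is still down in its seat (angle between carrier's own y axis and vertical below 1.466 rad and z of plain_end in the frame of station below 0.039 m), for 0.1 s.
3. the carrier is rocked the other way (at least 4 degrees, the plain end higher) with the stub end still low at its roller (raised less than 24 mm) (angle between carrier's own y axis and vertical above 1.641 rad and z of stub_end in the frame of station between 0.041 and 0.058 m), for 0.1 s.
At the end, for the whole second after the job is handed in: Hood upright on the mat (centres within 55 mm), let go, at rest. Carrier held by the fingers alone, not touching the station, its underside 61 to 105 mm above the bench (6 to 50 above the collar), within 30 mm of the station's centre sideways, level within 10 degrees, still (all of step 1 and height (world z) of carrier between 0.061 and 0.105 m and horizontal distance between carrier and station below 0.03 m and angle between carrier's own z axis and vertical below 0.17 rad and linear speed of carrier below 0.02 m/s and contact force between carrier and station below 0.05 N and contact force between the fingers and carrier above 2 N); the arm keeps its last pose, push and grip.
It fails at once if the hood is tipped over (more than 35 degrees) (angle between hood's own z axis and vertical above 0.6 rad).
It fails at once if a bystander is moved more than 25 mm (distance of any of vial, reagent, screwdriver, wrench, mouse, tape, jar from where it was at the start of the episode above 0.025 m).
It also fails if it takes over 51 s, if anything falls off the work surface, if the arm or the gripper's body presses on something with over 40 N, if the wrist force passes 120 N, or if a joint passes its speed limit or range.

## Working session

There is one attempt and no reset: what is moved stays moved. The work goes in short steps, Python scripts to look and compute and a tool call to move; the robot and the scene stay as the last step left them, time stands still between calls to the robot, and variables do not carry over. Pictures are saved under pics/ and viewed, at most 10 in all, crops included, and the job is handed in when it is done.

Besides the shell and the picture viewer there is one more tool, called after "Call:" as name(argument=value, ...), one argument or row to a line, values as JSON. servo_tool: Moves the arm, as the interface text tells. Its arguments: {"type":"object","properties":{"travel":{"type":"array","items":{"type":"array","items":{"type":"number"}}},"twist":{"type":"array","items":{"type":"number"}},"grip":{"type":"number"}},"required":["travel","twist"]}

```bash
mkdir -p pics
cat > h.py <<'E'
from bench import *
import numpy as np, cv2
from scipy.spatial.transform import Rotation as R
def cam(n):
    c=read_camera(n); c['K']=np.array(c['intrinsics'],float); c['R']=R.from_rotvec(np.ravel(c['rvec'])).as_matrix(); c['t']=np.ravel(c['tvec']); return c
def cloud(c):
    z=c['z_map'].astype(float); v,u=np.mgrid[:400,:640]; K=c['K']
    p=np.stack([(u-K[0,2])/K[0,0]*z,(v-K[1,2])/K[1,1]*z,z],-1)
    w=(p-c['t'])@c['R']; w[z<=0]=np.nan; return w
def save(c,n,crop=None,s=1):
    im=c['img'][...,::-1]
    if crop: im=im[crop[1]:crop[3],crop[0]:crop[2]]
    cv2.imwrite('pics/'+n,cv2.resize(im,None,fx=s,fy=s,interpolation=cv2.INTER_CUBIC))
E
python3 - <<'E'
from h import *
o=get_obs();print(o)
for n in('top','side'):
    c=cam(n);save(c,n+'0.png');np.savez(n+'0.npz',w=cloud(c),img=c['img']);print(n,-c['R'].T@c['t'],c['K'][0,0])
E
```

```text
{'time_s': 0.0, 'joint_pos': array([-1.30911428e+00,  2.45780201e-01,  1.55893743e+00, -1.25592366e-05,
        1.33868623e+00, -1.74076980e-01]), 'dq': array([-0.00052191,  0.00098163,  0.00075278,  0.00140013, -0.00376774,
        0.0016245 ]), 'tau': array([ 1.32171295e-03, -4.15825832e+01, -3.14603233e+01,  6.85453042e-02,
        3.30898887e-02, -1.35548457e-04]), 'tcp_pos': array([ 274.23142501, -588.69582689,  204.40818691]), 'ee_rot': array([-3.06555199e+00, -6.78699326e-01,  1.43673661e-04]), 'force': array([ 0.52782684,  0.6241345 , -0.14128911]), 'moment': array([ 0.01934242, -0.05641983,  0.01632974]), 'grip_force': 0.0, 'finger_gap': 0.9982937259935187}
top [ 354.7204279   121.59790417 1564.48927777] 441.07045282046676
side [  73.4327817   949.55258805 1162.96005774] 458.25604039319455
```

View pics/top0.png

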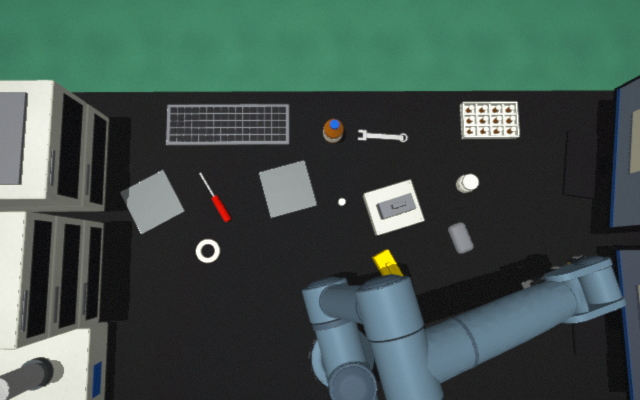

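View pics/side0.png

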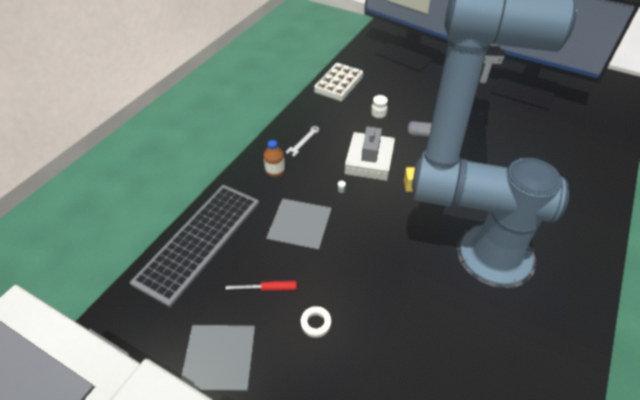

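The top view shows the station at about (394,206) with the hood's rib on it at (398,206), and mats at (288,189) and (152,202). The yellow decoy is at (388,263). The side view agrees. Next I'll measure these.

Run:
```python
from h import *
d=np.load('top0.npz');w=d['w'];im=d['img'].astype(int)
def rect(m,n):
    p=w[m];p=p[~np.isnan(p).any(1)];r=cv2.minAreaRect(p[:,:2].astype(np.float32));print(n,len(p),'c',np.round(r[0],1),'size',np.round(r[1],1),'ang',round(r[2],2),'z',np.round(np.percentile(p[:,2],[5,50,95]),1),'med',np.round(np.median(p[:,:2],0),1))
v,u=np.mgrid[:400,:640]
def box(a,b,c,e):return (u>=a)&(u<c)&(v>=b)&(v<e)
Z=w[...,2]; s=im.sum(2)
rect(box(360,178,427,238)&(Z>42)&(Z<58)&(s>500),'station')
rect(box(360,178,427,238)&(Z>100)&(Z<116),'hoodtop')
rect(box(360,178,427,238)&(Z>130),'rib')
rect(box(255,155,320,220)&(s>250)&(s<600)&(abs(Z)<15),'matA')
rect(box(118,165,186,236)&(s>250)&(s<600)&(abs(Z)<15),'matB')
rect(box(370,248,403,277)&(im[...,2]<90)&(s>200),'yellow')
rect(box(334,194,348,210)&(s>300),'vial')
rect(box(320,115,346,146)&(Z>20),'reagent')
rect(box(453,170,482,196)&(Z>20),'jar')
c=cam('side');save(c,'side_st.png',(330,110,420,190),8)
```

```text
station 1432 c [ 511.5 -182.1] size [150.  171.2] ang 16.52 z [44.6 50.1 55.2] med [ 500.6 -176.4]
hoodtop 492 c [ 510.8 -181.3] size [ 53.7 116.3] ang 17.18 z [103.9 109.3 114.1] med [ 509.3 -178.6]
rib 59 c [ 511.  -180.8] size [13.5 43.4] ang 17.63 z [136.1 141.1 146.7] med [ 510.7 -178.8]
matA 2252 c [586.3 187. ] size [173.  172.3] ang 14.62 z [-1.7  4.1 10.1] med [584.1 188.2]
matB 2257 c [544.1 668. ] size [177.8 173.7] ang 27.18 z [-2.   4.  10.1] med [540.1 664.3]
yellow 472 c [ 296.8 -123.6] size [ 98.1 149.6] ang 25.08 z [ 5.  58.9 92.2] med [ 319.  -148.3]
vial 51 c [536.2  -5.1] size [25.5 28.1] ang 42.29 z [-2.3 33.8 41.2] med [534.6  -4.4]
reagent 369 c [782.6  26.3] size [67. 65.] ang 2.8 z [ 36.4  92.3 131.9] med [771.6  28.4]
jar 290 c [ 593.4 -444.1] size [56.1 56.1] ang 62.35 z [29.2 67.4 74.2] med [ 592.  -438.7]
```

View pics/side_st.png

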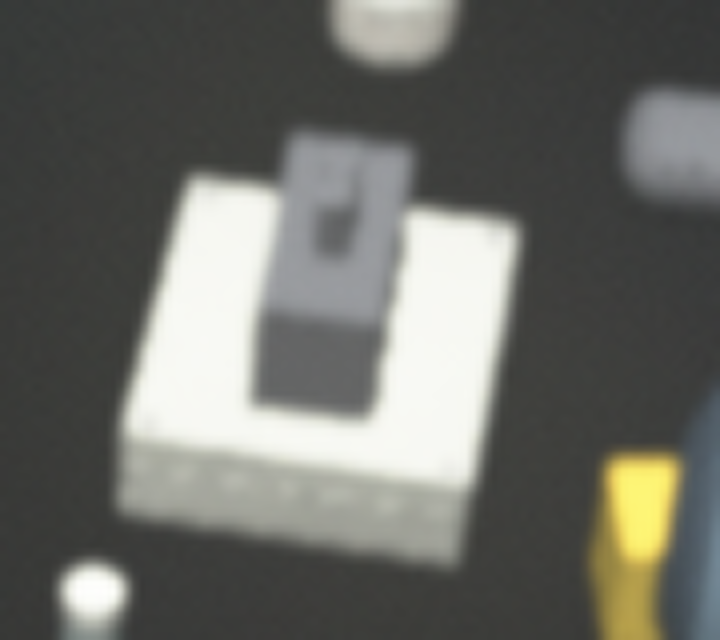

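Station and hood are centred at about (511, -181.5) with a yaw of 17°. The target mat is at (586, 187), since it's nearer the base. I'll move above the hood and turn the tool.

Call:
servo_tool(
  travel=[
    [43,-30,0],
    [43,-30,0],
    [43,-30,0],
    [43,-30,0],
    [43,-30,0],
    [43,-30,0],
    [43,-30,0],
    [43,-30,0],
    [43,-30,0],
    [0,0,0],
    [0,0,0],
    [0,0,0],
    [0,0,0],
    [0,0,0],
    [0,0,0],
    [0,0,0],
    [0,0,0],
    [0,0,0],
  ],
  twist=[0,0,0,0,0,0,0,0,0,-0.179,-0.179,-0.179,-0.179,-0.179,-0.179,-0.179,-0.179,0],
  grip=0,
)

```text
time_s: 2.4
tcp_pos: [511.1, -181.0, 205.2]
ee_rot: [-1.871, -2.523, 0.0]
force: [0.3, 1.0, -0.7]
finger_gap: 1.0
grip_force: 0.0
```

Call:
servo_tool(
  travel=[
    [0,0,30],
    [0,0,30],
    [0,0,20],
    [0,0,11],
    [0,0,0],
  ],
  twist=[0,0,0,0,0],
)

```text
time_s: 3.02
tcp_pos: [510.9, -180.9, 113.9]
ee_rot: [-1.869, -2.523, 0.0]
force: [0.3, -0.1, 0.9]
finger_gap: 1.001
grip_force: 0.0
```

Call:
servo_tool(
  travel=[
    [0,0,0],
    [0,0,0],
    [0,0,0],
    [0,0,0],
    [0,0,0],
    [0,0,0],
    [0,0,0],
    [0,0,0],
  ],
  twist=[0,0,0,0,0,0,0,0],
  grip=255,
)

```text
time_s: 4.03
tcp_pos: [511.2, -181.1, 114.5]
ee_rot: [-1.868, -2.526, -0.0]
force: [0.2, -0.5, 0.2]
finger_gap: 0.188
grip_force: 0.0
```

Call:
servo_tool(
  travel=[
    [0,0,0],
    [0,0,0],
    [0,0,0],
    [0,0,0],
  ],
  twist=[0,0,0,0],
)

```text
time_s: 4.53
tcp_pos: [511.1, -181.0, 114.3]
ee_rot: [-1.868, -2.525, 0.0]
force: [0.1, 1.0, -0.7]
finger_gap: 0.147
grip_force: 30.0
```

Call:
servo_tool(
  travel=[
    [0,0,-8],
    [0,0,-16],
    [0,0,-20],
    [0,0,-20],
    [0,0,-20],
    [0,0,-6],
    [0,0,0],
  ],
  twist=[0,0,0,0,0,0,0],
)

```text
time_s: 5.4
tcp_pos: [511.5, -181.2, 205.1]
ee_rot: [1.868, 2.525, 0.0]
force: [-0.3, 0.0, -1.2]
finger_gap: 0.146
grip_force: 30.0
```

Call:
servo_tool(
  travel=[
    [15,8,0],
    [30,16,0],
    [38,21,0],
    [38,21,0],
    [38,21,0],
    [38,21,0],
    [38,21,0],
    [38,21,0],
    [30,16,0],
    [17,9,0],
    [10,4,0],
    [0,0,25],
    [0,0,35],
    [0,0,35],
    [0,0,25],
    [0,0,10],
    [0,0,4],
    [0,0,2],
    [0,0,0],
  ],
  twist=[0,0,0,0,0,0,0,0,0,0,0,0,0,0,0,0,0,0,0],
)

```text
time_s: 7.78
tcp_pos: [586.5, 186.9, 69.4]
ee_rot: [1.868, 2.525, 0.002]
force: [-0.0, 0.9, -1.7]
finger_gap: 0.149
grip_force: 30.0
```

Call:
servo_tool(
  travel=[
    [0,0,1],
    [0,0,0],
    [0,0,0],
    [0,0,0],
    [0,0,0],
    [0,0,-15],
    [0,0,-40],
    [0,0,-40],
    [0,0,-40],
    [0,0,0],
  ],
  twist=[0,0,0,0,0,0,0,0,0,0],
  grip=150,
)

```text
time_s: 9.02
tcp_pos: [588.4, 187.2, 208.0]
ee_rot: [1.864, 2.52, 0.01]
force: [-0.6, 0.4, 0.2]
finger_gap: 0.415
grip_force: 0.0
```

Run:
```python
from h import *
c=cam('top');np.savez('top1.npz',w=cloud(c),img=c['img']);w=cloud(c)
a=c['img'][165:245,350:440,::-1];d=cam('side');b=d['img'][110:190,330,::-1] if 0 else d['img'][110:190,330:420,::-1]
m=c['img'][145:225,250:340,::-1]
f=lambda x:cv2.resize(x,(400,355),interpolation=cv2.INTER_CUBIC)
g=lambda x:cv2.resize(x,(266,236),interpolation=cv2.INTER_CUBIC)
cv2.imwrite('pics/after1.png',np.vstack([np.hstack([f(a),f(b)]),np.hstack([g(m),np.zeros((236,534,3),np.uint8)])]))
Z=w[...,2];v,u=np.mgrid[:400,:640]
for lo,hi,n in((60,84,'mid'),(92,112,'fintop')):
    s=(u>360)&(u<427)&(v>178)&(v<238)&(Z>lo)&(Z<hi);p=w[s];print(n,len(p),cv2.minAreaRect(p[:,:2].astype(np.float32)) if len(p)>3 else '',p[:,2].mean())
```

```text
mid 38 ((506.40252685546875, -172.8919677734375), (155.5172882080078, 51.01096725463867), 87.73631286621094) 65.12815477953448
fintop 38 ((510.7417297363281, -181.3340301513672), (11.254961013793945, 33.047630310058594), 17.533376693725586) 101.61036733276005
```

View pics/after1.png

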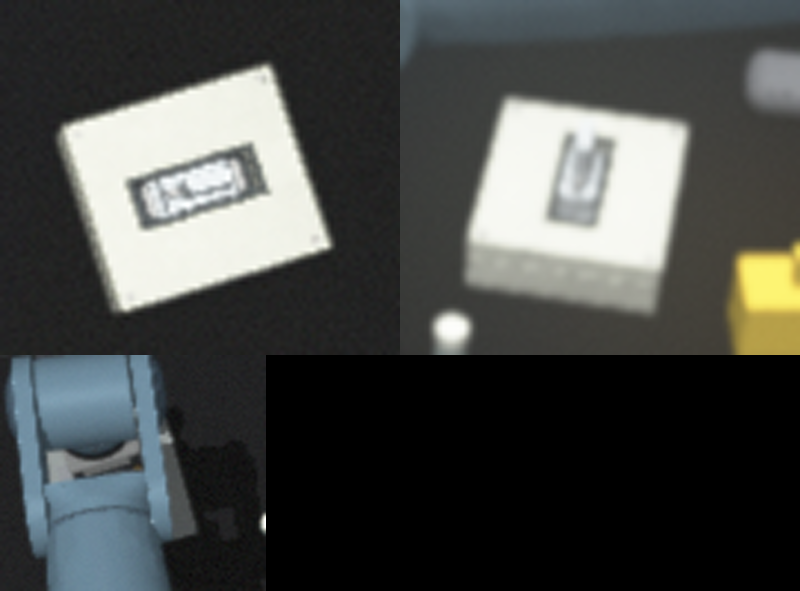

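The hood is off the station and the carrier is visible at about (200,185) in the top crop, though the stub isn't clear. I'll look for it in a height profile along the carrier.

Run:
```python
from h import *
d=np.load('top1.npz');w=d['w'];a=np.deg2rad(17.2);q=w[...,:2]-[510.9,-181.3]
X=q@[np.cos(a),np.sin(a)];Y=q@[-np.sin(a),np.cos(a)];Z=w[...,2]
for n,ww,Im in(('top',w,d['img']),):
  for y in range(-50,51,4):
    s=(abs(X)<6)&(abs(Y-y)<2.5);print(y,s.sum(),np.round(np.sort(Z[s]),0))
c=cam('side');w=cloud(c);q=w[...,:2]-[510.9,-181.3]
X=q@[np.cos(a),np.sin(a)];Y=q@[-np.sin(a),np.cos(a)];Z=w[...,2];print('side')
for y in range(-50,51,4):
    s=(abs(X)<6)&(abs(Y-y)<2.5);print(y,s.sum(),np.round(np.sort(Z[s]),0))
c=cam('top');save(c,'crop2.png',(370,188,424,226),14)
```

```text
-50 7 [36. 41. 44. 55. 55. 55. 61.]
-46 4 [41. 43. 49. 58.]
-42 6 [40. 41. 43. 46. 47. 50.]
-38 4 [42. 42. 43. 43.]
-34 5 [37. 41. 42. 43. 45.]
-30 0 []
-26 1 [56.]
-22 0 []
-18 2 [102. 106.]
-14 8 [ 63.  94.  98. 102. 104. 104. 105. 106.]
-10 5 [102. 102. 102. 104. 104.]
-6 7 [ 99. 102. 102. 102. 103. 104. 104.]
-2 8 [ 64.  92.  99.  99. 100. 103. 104. 104.]
2 4 [ 98.  99. 100. 102.]
6 5 [ 79.  98. 102. 107. 107.]
10 5 [ 99. 102. 104. 104. 106.]
14 12 [ 58.  67.  74.  75.  77.  84.  86.  93.  99.  99. 102. 106.]
18 9 [ 67.  67.  70.  75.  77.  84.  86.  93. 100.]
22 8 [56. 58. 62. 69. 70. 70. 71. 73.]
26 12 [36. 37. 38. 43. 43. 45. 52. 57. 58. 62. 62. 70.]
30 3 [29. 37. 39.]
34 4 [43. 43. 46. 46.]
38 7 [33. 38. 42. 42. 43. 43. 46.]
42 2 [46. 47.]
46 3 [47. 48. 52.]
50 6 [44. 46. 52. 56. 57. 58.]
side
-50 1 [45.]
-46 1 [45.]
-42 0 []
-38 0 []
-34 0 []
-30 0 []
-26 1 [58.]
-22 0 []
-18 2 [100. 103.]
-14 3 [ 83. 100. 103.]
-10 5 [ 92. 101. 102. 103. 103.]
-6 6 [ 58.  98.  99. 101. 102. 104.]
-2 4 [ 57.  65. 101. 102.]
2 3 [ 73. 100. 102.]
6 4 [100. 101. 102. 104.]
10 11 [ 66.  70.  72.  77.  82.  85.  90.  90.  96.  97. 101.]
14 15 [ 65.  70.  77.  79.  79.  82.  82.  83.  88.  91.  93.  98. 102. 104.
 105.]
18 11 [ 35.  56.  59.  59.  63.  68.  74.  76.  92. 100. 104.]
22 15 [39. 40. 42. 49. 53. 53. 56. 56. 58. 59. 61. 66. 69. 71. 94.]
26 10 [40. 46. 47. 51. 52. 52. 57. 57. 59. 69.]
30 2 [40. 57.]
34 0 []
38 0 []
42 2 [51. 53.]
46 3 [47. 49. 52.]
50 6 [48. 49. 52. 53. 54. 59.]
```

View pics/crop2.png

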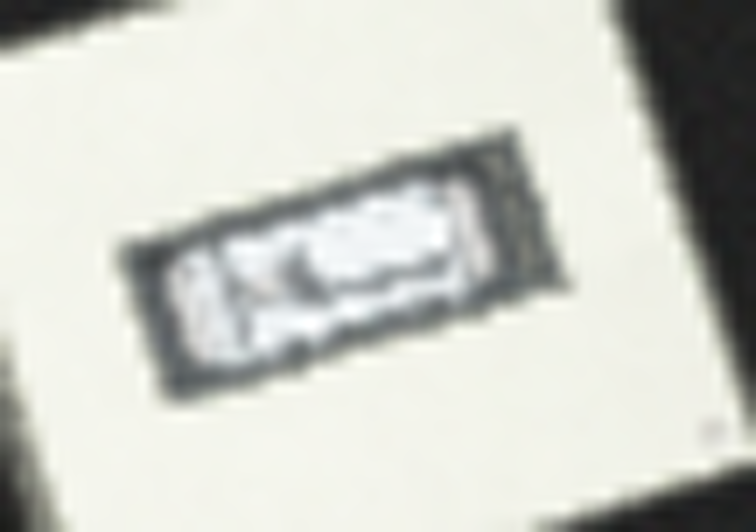

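The stub is at the +y end, which is tool +x. A cluster of heights near 70 mm sits 22 mm from centre on that side. I'll go back over the carrier, offset towards the stub.

Call:
servo_tool(
  travel=[
    [-15,-8,0],
    [-30,-17,0],
    [-37,-21,0],
    [-37,-21,0],
    [-37,-21,0],
    [-37,-21,0],
    [-37,-21,0],
    [-37,-21,0],
    [-30,-17,0],
    [-16,-9,0],
    [-8,-5,40],
    [0,0,40],
    [0,0,20],
    [0,0,0],
  ],
  twist=[0,0,0,0,0,0,0,0,0,0,0,0,0,0],
  grip=150,
)

```text
time_s: 10.98
tcp_pos: [504.1, -172.4, 100.3]
ee_rot: [-1.865, -2.522, 0.001]
force: [0.3, -0.3, -0.0]
finger_gap: 0.411
grip_force: 0.0
```

```bash
cat >> h.py <<'E'
def sc(p): # world xy -> station (x,y)
    a=np.deg2rad(17.2);q=np.array(p[:2])-[510.9,-181.3];return np.round([q@[np.cos(a),np.sin(a)],q@[-np.sin(a),np.cos(a)]],1)
E
python3 - <<'E'
from h import *
o=get_obs();print(o['tcp_pos'],o['ee_rot'],sc(o['tcp_pos']),o['finger_gap'],o['joint_pos'])
c=cam('top');m=cloud(c);Z=m[...,2];v,u=np.mgrid[:400,:640]
s=(u>250)&(u<330)&(v>150)&(v<225)
for lo,hi in((55,72),(85,100)):
    p=m[s&(Z>lo)&(Z<hi)];print(len(p),cv2.minAreaRect(p[:,:2].astype(np.float32)),p[:,2].mean())
E
```

```text
[ 504.08874883 -172.40330505  100.27245705] [-1.86513386e+00 -2.52192784e+00  6.01412182e-04] [-3.9 10.5] 0.41076874330016994 [-5.42541675e-01  9.83999840e-02  1.93058356e+00  8.82177198e-05
  1.11752283e+00 -8.39796247e-01]
458 ((587.1065673828125, 186.55979919433594), (54.759952545166016, 115.65164947509766), 17.301488876342773) 63.3318423257624
55 ((586.86474609375, 186.5316162109375), (14.279675483703613, 42.64318084716797), 18.607112884521484) 93.86172474942104
```

Call:
servo_tool(
  travel=[
    [-1.5,4,0],
    [0,0,12],
    [0,0,12],
    [0,0,0],
    [0,0,0],
    [0,0,0],
    [0,0,0],
    [0,0,0],
  ],
  twist=[0,0,0,0,0,0,0,0],
  grip=255,
)

```text
time_s: 12.02
tcp_pos: [509.4, -173.6, 77.8]
ee_rot: [-1.868, -2.525, 0.001]
force: [-1.2, -3.5, -4.4]
finger_gap: 0.124
grip_force: 29.9
```

Call:
servo_tool(
  travel=[
    [-1,0,-0.7],
    [-1,0,-0.7],
    [-1,0,-0.6],
    [-1,0,-0.6],
    [-1,0,-0.6],
    [-1,0,-0.6],
    [0,0,0],
  ],
  twist=[0,0,0,0,0,0,0],
)

```text
time_s: 12.9
tcp_pos: [511.4, -180.6, 82.5]
ee_rot: [1.867, 2.526, -0.004]
force: [-2.6, -4.1, -16.5]
finger_gap: 0.121
grip_force: 30.0
```

```bash
cat >> h.py <<'E'
def look(name):
    o=get_obs();a=np.deg2rad(17.2);f=o['force']
    print('s',sc(o['tcp_pos']),'z',o['tcp_pos'][2].round(1),'Fx,Fs,Fz',(f@[np.cos(a),np.sin(a),0]).round(1),(f@[-np.sin(a),np.cos(a),0]).round(1),f[2].round(1),'M',o['moment'].round(2),'gf',o['grip_force'],o['finger_gap'])
    d=cam('side');e=cam('top')
    f=lambda x:cv2.resize(x[...,::-1],(400,400),interpolation=cv2.INTER_CUBIC)
    cv2.imwrite('pics/'+name,np.hstack([f(d['img'][120:180,340:400]),f(e['img'][176:236,365:425])]))
E
python3 -c "
from h import *
look('r1.png')"
```

```text
s [0.7 0.5] z 82.5 Fx,Fs,Fz -3.7 -3.1 -16.5 M [-0.55  0.59 -0.08] gf 29.98223304748535 0.1212880455489848
```

View pics/r1.png

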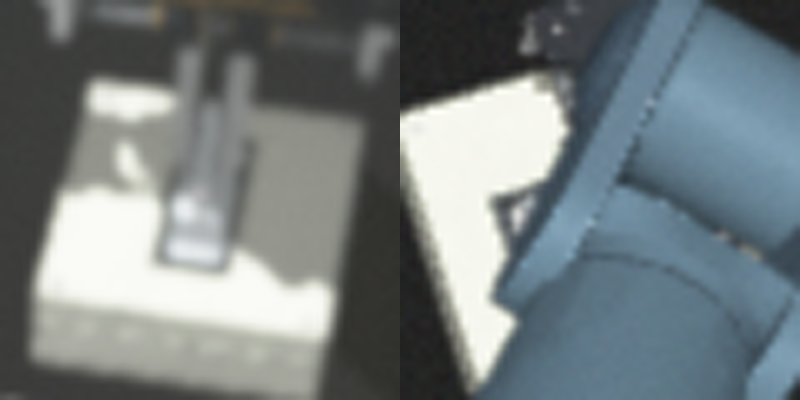

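The side view (left half) shows the fingers on the fin at (215,100) and the carrier's stub end facing the camera. I'll get the tilt from the depth map.

```bash
cat >> h.py <<'E'
def prof(lo=10,hi=54,st=3):
    acc=[]
    for i in range(2):
        w=cloud(cam('side'));a=np.deg2rad(17.2);q=w[...,:2]-[510.9,-181.3]
        acc.append(np.stack([q@[np.cos(a),np.sin(a)],q@[-np.sin(a),np.cos(a)],w[...,2]],-1))
    p=np.nanmedian(acc,0).reshape(-1,3);p=p[(abs(p[:,0])<12)]
    for y in range(lo,hi,st):
        k=p[(abs(p[:,1]-y)<st/2)];print(y,'|'.join('%d:%d'%(b,c) for b,c in sorted(k[:,[0,2]].tolist())))
E
python3 -c "
from h import *
prof()"
```

```text
10 -11:162|-11:126|-11:132|-10:95|-10:139|-9:113|-9:159|-8:127|-7:136|-7:94|-5:112|-5:158|-5:116|-5:121|-4:130|-2:64|-2:70|-1:86|0:88|0:402|2:87|2:402|3:92|5:79|5:82|6:403|7:63|9:137|9:91|10:147|10:149|11:64|11:109|11:114|11:404
13 -10:103|-10:64|-7:144|-6:154|-5:201|-3:403|4:68|4:76|5:403|7:63|8:402|8:405|11:161
16 -11:50|-8:205|-6:67|-4:49|-4:59|-3:63|-3:66|-2:207|0:66|0:70|0:75|1:81|4:74|5:47
19 -10:66|-9:204|-8:212|-8:248|-7:62|-7:227|-7:64|-5:247|-5:211|-5:216|-1:51|-1:56|0:64|0:211|1:46|1:219|2:60|2:64|3:68|4:209|4:215|5:222|7:208|8:47|9:63|10:66|11:176
22 -11:60|-11:223|-11:64|-11:228|-9:246|-9:49|-8:53|-8:58|-8:222|-6:243|-6:206|-5:47|-4:57|-3:245|-2:248|-1:222|-1:230|-1:63|0:233|0:197|0:242|0:246|0:249|1:225|1:52|2:57|2:233|2:241|3:245|3:249|4:219|4:47|5:227|5:55|5:60|6:64|6:249|7:215|7:219|8:223|8:228|8:45|8:57|9:239|9:60|9:244|9:203|9:248|10:207|10:252|10:211|10:215|10:219|11:226|11:44|11:230
25 -10:233|-10:236|-10:205|-10:241|-9:47|-8:221|-8:228|-7:236|-7:240|-6:203|-6:248|-6:47|-5:223|-4:228|-4:232|-4:235|-3:239|-3:243|-2:51|-2:218|-1:228|0:238|0:47|0:218|1:230|2:198|2:2
[... 594 characters left out ...]
93|-3:289|-3:298|-3:263|-2:312|0:297|0:262|0:266|1:316|2:288|2:296|3:266|3:270|3:273|4:281|4:285|6:269|7:280|8:283|8:291|9:303|9:269|10:273|10:309|11:198|11:203
37 -11:315|-10:420|-8:273|-8:277|-8:315|-6:299|-6:307|-5:277|-5:280|-3:268|-2:307|-2:272|-2:310|0:305|0:309|0:314|0:275|3:307|3:308|3:313|4:279|5:297|5:301|6:267|6:304|6:308|6:275|7:316|9:417|10:316|10:279|10:282
40 -8:283|-6:305|-6:274|-3:306|-2:278|-2:282|0:275|0:281|2:305|6:315|6:281|8:299|8:303
43 
46 -1:52|-1:56|1:49|5:54|8:55
49 -9:50|-8:56|-5:50|-5:55|-2:48|1:50|1:57|4:47|7:48
52 -9:48|-6:44|-3:48|4:55|8:55|11:53|11:59h.py:27: RuntimeWarning: All-NaN slice encountered
  p=np.nanmedian(acc,0).reshape(-1,3);p=p[(abs(p[:,0])<12)]
```

The block end's top edge is now near 64 mm, up from 58, so the tilt is about 6°. Continuing the arc to about 11.5°.

Call:
servo_tool(
  travel=[
    [-1,0,-0.6],
    [-1,0,-0.5],
    [-1,0,-0.5],
    [-1,0,-0.5],
    [-1,0,-0.4],
    [-1,0,-0.4],
    [0,0,0],
    [0,0,0],
  ],
  twist=[0,0,0,0,0,0,0,0],
)

```text
time_s: 14.1
tcp_pos: [514.7, -186.0, 88.3]
ee_rot: [1.867, 2.524, -0.0]
force: [-4.3, 2.1, -4.9]
finger_gap: 0.125
grip_force: 30.0
```

```bash
sed -i 's/p=p\[(abs(p\[:,0\])<12)\]/p=p[(abs(p[:,0])<12)\&(p[:,2]<95)\&(p[:,2]>36)]/' h.py; python3 -W ignore -c "
from h import *
look('r2.png');prof(10,36)"
```

```text
s [ 2.2 -5.6] z 88.3 Fx,Fs,Fz -3.5 3.3 -4.9 M [ 0.62  1.08 -0.08] gf 29.991757571697235 0.12456418428645409
10 -11:42|-11:49|-10:52|-9:68|-5:70|-1:76|-1:80|1:80|5:82|8:69
13 -10:62|-2:70|1:77|11:70
16 -3:62|0:71|0:76|3:65|4:74|4:80
19 -10:70|-8:52|-7:61|-7:71|-6:74|-4:61|0:68|2:55|2:59|2:64|3:73|4:86|5:50|6:64|6:67|7:73|10:67|10:71
22 -8:59|-7:68|-5:54|-3:73|-1:56|0:67|1:51|5:57|5:60|9:61|9:65
25 -5:60|-2:56|-1:65|1:51|8:55|8:58
28 -9:54|-6:54|-2:53|4:51|7:46|11:47
31 -10:49|-10:53|-7:48|-6:52|-3:46|-3:52|7:53|11:53
34 0:54|3:52
```

View pics/r2.png

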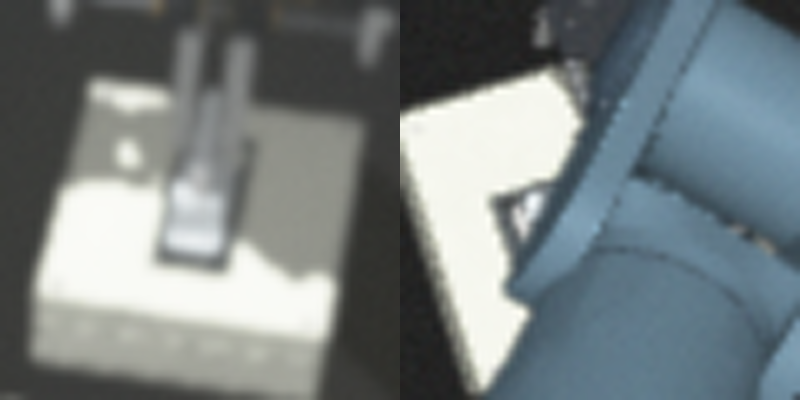

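The tilt is now about 13°, with the block edge near (20, 72). I'll ease it down onto the roller, open a little, and shift the grip to the plain side of the fin.

Call:
servo_tool(
  travel=[
    [1,0,0.8],
    [1,0,0.7],
    [0,0,0],
  ],
  twist=[0,0,0],
)

```text
time_s: 14.68
tcp_pos: [514.7, -185.4, 87.9]
ee_rot: [1.865, 2.522, -0.003]
force: [-6.4, 0.1, -0.8]
finger_gap: 0.129
grip_force: 30.0
```

Call:
servo_tool(
  travel=[
    [0,0,0],
    [0,0,0],
    [0,0,0],
    [0,0,0],
  ],
  twist=[0,0,0,0],
  grip=195,
)

```text
time_s: 15.18
tcp_pos: [513.5, -183.5, 84.3]
ee_rot: [1.867, 2.525, 0.0]
force: [-0.7, 0.3, -0.6]
finger_gap: 0.235
grip_force: 0.0
```

```bash
python3 -W ignore -c "
from h import *
look('r3.png');prof(10,36)"
```

```text
s [ 1.8 -2.9] z 84.3 Fx,Fs,Fz -0.5 0.5 -0.6 M [ 0.02 -0.1   0.03] gf 0.0 0.23512913418835665
10 -6:67|-2:71|0:88|2:78|7:64|8:78
13 -10:55|-10:60|-9:69|-2:67|5:82|8:71
16 -11:48|-10:68|-3:67|0:65|0:71|0:74|3:69|4:76|4:80|10:69
19 -8:56|-4:59|-3:65|0:65|1:81|2:59|2:64|3:68|9:63
22 -9:51|-7:62|-7:68|-7:72|-5:53|-4:59|-1:59|-1:63|1:52|1:58|4:46|5:52|5:57|6:65|6:69|8:50|9:55|10:69
25 -10:43|-8:57|-6:48|-5:51|-2:51|-1:55|1:51|5:63|8:48|9:63|11:49
28 -9:51|3:49|7:48
31 -7:48|-3:43|-3:51|0:50|3:46|6:45|10:44|10:48
34 -7:45|-3:50|0:49
```

It's resting on the roller at about 11°, with the foot top near 50 mm at the stub end. Regripping on the plain side.

Call:
servo_tool(
  travel=[
    [-6,-0.5,0],
    [-6,-0.5,1],
    [-5.5,-0.5,1],
    [0,0,0],
    [0,0,0],
  ],
  twist=[0,0,0,0,0],
)

```text
time_s: 16.0
tcp_pos: [516.6, -200.4, 81.6]
ee_rot: [-1.868, -2.525, -0.0]
force: [-0.5, 0.0, 0.0]
finger_gap: 0.237
grip_force: 0.0
```

Call:
servo_tool(
  travel=[
    [0,0,0],
    [0,0,0],
    [0,0,0],
    [0,0,0],
  ],
  twist=[0,0,0,0],
  grip=255,
)

```text
time_s: 16.5
tcp_pos: [516.7, -200.4, 81.7]
ee_rot: [1.868, 2.526, 0.0]
force: [0.3, -0.3, -1.1]
finger_gap: 0.125
grip_force: 30.0
```

```bash
python3 -W ignore -c "
from h import *
look('r4.png');prof(16,36)"
```

```text
s [ -0.1 -19.9] z 81.7 Fx,Fs,Fz 0.2 -0.4 -1.1 M [-0.07 -0.27 -0.03] gf 29.981696605682373 0.1252449489618302
16 -10:67|0:71|1:79|3:66|3:71|4:80|7:68
19 -11:62|-10:66|-7:70|-5:52|-4:59|-3:69|0:60|0:64|0:68|0:78|5:44|5:53|6:59|6:62|9:54
22 -11:60|-9:49|-8:54|-7:67|-5:48|-4:59|-4:69|-2:47|-1:54|-1:58|2:66|6:71|9:60|9:66
25 -8:61|-8:67|1:50|1:54|1:58|2:64|5:54|8:50|8:54|11:48
28 -10:46|-9:50|-2:50|0:47|4:48|7:47
31 -10:45|-7:48|-6:52|-3:43|-3:47|0:45|3:45|6:45|10:50
34 -7:45|10:47
```

Call:
servo_tool(
  travel=[
    [1.1,0,-1],
    [1.1,0,-1],
    [1.1,0,-1],
    [1.1,0,-1],
    [1.1,0,-1],
    [1,0,-0.8],
    [1,0,-0.8],
    [1,0,-0.7],
    [1,0,-0.7],
    [1,0,-0.7],
    [0,0,0],
  ],
  twist=[0,0,0,0,0,0,0,0,0,0,0],
)

```text
time_s: 18.08
tcp_pos: [513.6, -190.3, 90.4]
ee_rot: [1.868, 2.526, -0.0]
force: [0.2, 0.5, -1.9]
finger_gap: 0.129
grip_force: 30.0
```

```bash
python3 -W ignore -c "
from h import *
look('r5.png');prof(10,42)"
```

```text
s [-0.1 -9.4] z 90.4 Fx,Fs,Fz 0.4 0.4 -1.9 M [ 0.02 -0.14 -0.02] gf 29.981559813022614 0.12852055424094844
10 -4:79|-4:86
13 -1:88|5:82|8:75
16 -10:73|-9:76|-6:76|-2:82|2:94|5:92|7:74
19 -6:76|-2:79|-2:88|1:87|1:93|5:91|10:77
22 -10:73|-3:77|10:75
25 -7:75|-4:66|0:87|2:74|3:79|3:88|6:77
28 -11:74|-8:65|-4:78|-1:72|0:77|0:83|0:85|3:86|5:72|9:64|9:76
31 -11:71|-9:57|-9:64|-8:72|-8:75|-4:75|-2:62|-2:66|-1:71|0:56|1:66|1:71|2:76|7:60|8:63|9:73
34 -10:57|-6:64|-5:69|-3:56|-2:58|0:55|0:63|4:62|4:66|4:72|5:80|7:58|10:57|11:63|11:65
37 -6:57|-6:62|3:60
40 -10:56|0:54|3:59|6:58|9:59
```

View pics/r5.png

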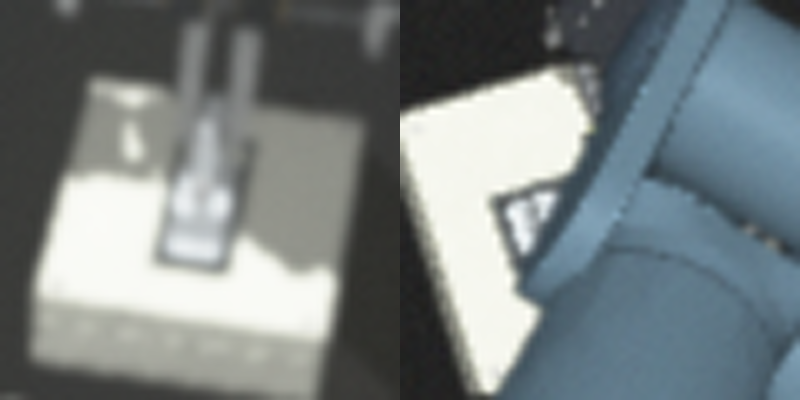

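Only the carrier's weight (Fz about -1.9 N) is left. It slid out from under the plain roller while staying tilted about 10° stub-up in the pads. I'll bring the stub nose down to about 50 mm, push it against the bay's end wall, and use the wall to rotate the carrier the other way in the pads.

Call:
servo_tool(
  travel=[
    [0,0,1.5],
    [0,0,1.5],
    [1,0,1],
    [1,0,0],
    [1,0,0],
    [1,0,0],
    [1,0,0],
    [0,0,0],
  ],
  twist=[0,0,0,0,0,0,0,0],
)

```text
time_s: 19.27
tcp_pos: [512.7, -187.0, 86.9]
ee_rot: [1.866, 2.523, -0.003]
force: [1.1, -5.5, -2.5]
finger_gap: 0.125
grip_force: 30.0
```

```bash
python3 -W ignore -c "
from h import *
look('r6.png');prof(16,54)"
```

```text
s [ 0.  -5.9] z 86.9 Fx,Fs,Fz -0.6 -5.6 -2.5 M [-1.35 -0.25  0.04] gf 29.99533921480179 0.12529237343847907
16 5:94|11:72
19 -10:70|-7:70|-1:92|1:87|1:92|7:78|10:71
22 -7:68|-3:73|-3:78|-3:81|-2:87|-2:92|4:93|6:70|6:75
25 -11:71|0:83|0:87|4:86|4:92|9:72
28 -4:73|1:63|3:85|5:70|9:71
31 -8:73|-6:58|-1:70|-1:74|0:85|2:79|2:83|4:61|7:56|8:65|8:69|11:64
34 -9:70|-7:51|-6:64|-5:69|-5:73|-3:60|-1:81|0:63|1:77|3:52|5:71|10:58|11:60|11:72
37 -10:55|-10:58|-10:64|-9:68|-7:59|-3:53|-2:66|-2:71|0:62|1:76|2:52|3:59|4:69|6:55|7:64|10:55
40 -11:52|-7:52|-4:51|-3:60|0:53|0:58|9:53
43 -1:52|5:51|6:55
46 -8:53
49 -9:50|-5:49|-5:54|-2:51|1:57|4:53|7:48|8:51|8:56
52 -6:49|-2:56|0:51|1:55|4:50|11:49
```

The nose is against the wall (Fs about -5.6 N, nose at about 49 mm). Now the arc about it.

Call:
servo_tool(
  travel=[
    [1,0,-1],
    [1,0,-0.9],
    [1,0,-0.9],
    [1,0,-0.9],
    [1,0,-0.9],
    [1,0,-0.8],
    [1,0,-0.8],
    [1,0,-0.8],
    [1,0,-0.8],
    [0,0,0],
  ],
  twist=[0,0,0,0,0,0,0,0,0,0],
)

```text
time_s: 20.72
tcp_pos: [509.5, -176.9, 94.2]
ee_rot: [1.868, 2.526, 0.0]
force: [1.2, -5.8, -4.2]
finger_gap: 0.125
grip_force: 30.0
```

```bash
python3 -W ignore -c "
from h import *
look('r7.png');prof(16,54)"
```

```text
s [-0.   4.6] z 94.2 Fx,Fs,Fz -0.6 -5.9 -4.2 M [-1.15 -0.46 -0.06] gf 29.9991774559021 0.12514542798993497
16 -6:75|-4:94|11:73
19 -10:74|-6:75
22 -10:74|-3:83|10:75
25 -7:75|-3:80|-2:94|0:88|6:77|6:83|7:88
28 -11:76|-8:75|-4:74|-4:77|-3:91|0:87|4:94|6:75|9:74
31 -8:73|3:89|3:92|5:73
34 -9:61|-5:73|-2:64|-1:74|-1:77|-1:82|0:87|0:55|0:63|2:86|7:58|8:75|11:62
37 -10:55|-10:58|-9:68|-7:53|-6:64|-6:66|-5:72|-3:53|-3:57|-3:62|-2:72|0:61|1:70|1:77|1:85|3:60|3:67|4:71|4:76|6:56|7:68|8:73|10:60|11:70|11:74
40 -9:74|-7:52|-7:60|0:54|1:82|2:54|3:58|6:52|7:69|10:57
43 -11:56|-4:52|9:55
46 -5:47|-5:53|-1:56|1:51|1:56|5:54
49 -9:51|-1:54|4:52|8:51|8:55|11:52
52 -9:50|-9:58|-2:52|0:52|3:47|4:50|10:44
```

View pics/r7.png

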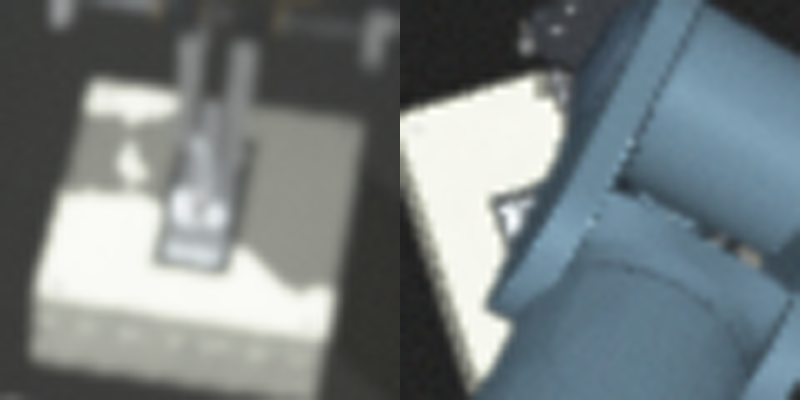

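The carrier is now nearly level, with the block edge at about (38, 75) and the foot still at the wall. Continuing.

Call:
servo_tool(
  travel=[
    [1,0,-0.7],
    [1,0,-0.7],
    [1,0,-0.6],
    [1,0,-0.6],
    [1,0,-0.6],
    [1,0,-0.6],
    [1,0,-0.6],
    [0.5,0,-0.2],
    [0,0,0],
  ],
  twist=[0,0,0,0,0,0,0,0,0],
)

```text
time_s: 22.05
tcp_pos: [507.2, -169.8, 98.8]
ee_rot: [-1.868, -2.526, 0.0]
force: [0.9, -4.3, -4.4]
finger_gap: 0.125
grip_force: 30.0
```

```bash
python3 -W ignore -c "
from h import *
look('r8.png');prof(16,54)
w=cloud(cam('top'));a=np.deg2rad(17.2);q=w[...,:2]-[510.9,-181.3]
X=q@[np.cos(a),np.sin(a)];Y=q@[-np.sin(a),np.cos(a)];Z=w[...,2]
print('top')
for y in range(-40,52,4):
    s=(abs(X)<11)&(abs(Y-y)<2)&(Z<115);print(y,np.sort(Z[s]).round(0))
"
```

```text
s [-0.1 12.1] z 98.8 Fx,Fs,Fz -0.4 -4.3 -4.4 M [-1.11 -0.49  0.01] gf 29.998874366283417 0.12489202399526014
16 -9:76|-6:77|11:77
19 -6:75|10:77
22 -10:78|-7:73
25 -10:77|9:73
28 -11:75|-4:74|0:92|10:78
31 -8:76|-4:80|-3:84|-3:89|0:88|3:89|3:92|5:79|6:84|6:88|6:92
34 -8:76|-1:79|0:87|0:64|2:87|3:59|5:77|8:77|10:53
37 -10:63|-9:68|-7:59|-6:64|-5:76|-3:59|-2:66|-2:72|-2:76|-1:86|1:74|3:55|4:66|4:71|6:55|7:65|7:69|8:75|10:60
40 -11:53|-10:61|-9:74|-7:57|-6:69|-6:75|-4:55|-3:64|0:55|0:58|0:64|0:72|1:83|6:54|7:62|11:72|11:76
43 -11:59|-8:55|1:89|2:56|4:79|8:47|9:56|10:68
46 -4:56|5:53
49 -8:55|-5:49|-2:50|-1:54|-1:58|1:49|1:53|1:58|4:48|8:57
52 -9:50|-9:52|-5:57|4:55|7:51|11:54
top
-40 []
-36 []
-32 []
-28 []
-24 []
-20 []
-16 []
-12 []
-8 []
-4 []
0 []
4 []
8 []
12 []
16 []
20 []
24 []
28 []
32 []
36 []
40 []
44 [54.]
48 [55. 57. 58.]
```

Now a proper tilt fit, using averaged frames of the block's end face and top.

```bash
cat >> h.py <<'E'
def tilt(n=8):
    a=np.deg2rad(17.2);A=[]
    for i in range(n):
        w=cloud(cam('side'));q=w[...,:2]-[510.9,-181.3]
        A.append(np.stack([q@[np.cos(a),np.sin(a)],q@[-np.sin(a),np.cos(a)],w[...,2]],-1))
    p=np.nanmedian(A,0).reshape(-1,3)
    e=p[(abs(p[:,0])<11)&(p[:,1]>5)&(p[:,1]<56)&(p[:,2]>40)&(p[:,2]<100)]
    return e[np.lexsort((e[:,2],e[:,0].round(-1)))].round(0).astype(int)
E
python3 -W ignore -c "
from h import *
e=tilt()
for x in(-10,0,10):
    k=e[e[:,0].round(-1)==x] if 0 else e[abs(e[:,0]-x)<=5];k=k[np.argsort(k[:,2])];print(x,' '.join('%d:%d'%(b,c) for _,b,c in k))
"
```

```text
-10 48:50 49:50 54:51 54:51 49:55 39:55 44:55 38:56 49:56 44:56 38:60 39:60 37:64 38:65 38:69 39:70 34:75 40:76 35:76 40:76 19:76 31:77 26:77 25:77 16:77 31:77 7:78 18:79 23:79 13:79 14:80 9:80 13:88 17:97
0 54:49 50:49 50:50 56:52 51:52 48:53 50:54 49:54 44:55 49:55 45:55 40:55 46:56 40:56 42:57 49:57 37:58 39:58 39:59 37:62 37:63 38:63 36:66 37:66 39:68 40:73 39:74 34:75 37:75 40:75 38:77 31:77 34:77 39:78 7:78 31:81 37:82 39:82 30:85 39:87 39:88 13:88 35:89 37:89 32:89 31:90 32:91 29:93 32:94 32:95 17:97 31:98 31:99
10 50:49 50:49 55:49 49:53 50:54 36:55 36:55 47:55 42:55 42:56 49:57 36:60 39:62 37:65 39:72 42:74 37:75 33:75 38:75 28:76 24:77 34:77 30:78 21:79 31:83 30:87 29:91 28:95
```

The block-top slope gives about 7–8° with the plain end high, and the stub nose is at about 51 mm, so step 3 is met. Backing off the wall, lifting, and centring.

Call:
servo_tool(
  travel=[
    [-1,0,-0.5],
    [-2,0,-1],
    [-1,0,-5],
    [-1,0,-8],
    [-2,0,-8],
    [-3,0,-6],
    [-3,0,0],
    [0,0,0],
    [0,0,0],
  ],
  twist=[0,0,0,0,0,0,0,0,0],
)

```text
time_s: 23.82
tcp_pos: [510.7, -182.1, 126.8]
ee_rot: [-1.868, -2.525, 0.0]
force: [0.4, 0.4, -2.3]
finger_gap: 0.125
grip_force: 30.0
```

```bash
sed -i 's/(p\[:,1\]>5)&(p\[:,1\]<56)&(p\[:,2\]>40)&(p\[:,2\]<100)/(p[:,1]>-20)\&(p[:,1]<40)\&(p[:,2]>66)\&(p[:,2]<125)/' h.py
python3 -W ignore -c "
from h import *
look('r9.png')
e=tilt(10)
for x in(-10,0,10):
    k=e[abs(e[:,0]-x)<=5];k=k[np.argsort(k[:,2])];print(x,' '.join('%d:%d'%(b,c) for _,b,c in k))
c=cam('side');save(c,'r9b.png',(340,110,410,180),8)
"
```

```text
s [-0.4 -0.7] z 126.8 Fx,Fs,Fz 0.4 0.2 -2.3 M [-0.05 -0.07  0.01] gf 29.99933034181595 0.12537527724486244
-10 26:83 32:83 23:84 24:84 30:85 25:90 25:90 25:95 28:97 24:98 25:99 19:103 21:104 26:105 6:105 26:105 16:105 17:106 12:106 -10:106 2:106 2:107 13:107 7:107 -3:107 -13:108 -2:108 -12:109 -7:109 -15:111 3:116
0 32:81 32:81 33:82 23:83 25:84 26:84 31:84 30:85 32:85 26:89 26:89 24:89 25:92 26:95 27:95 26:98 26:99 27:100 27:103 26:104 21:104 27:104 26:105 2:106 17:106 24:106 25:107 25:108 -2:108 20:112 27:113 26:113 19:116 26:116 3:116 26:117 17:118 21:118 23:119 17:119 18:119 16:122 19:124 19:125
10 30:78 31:79 31:83 26:84 28:84 33:85 23:85 26:87 25:92 26:98 27:99 27:103 28:103 24:104 20:105 19:105 15:105 24:106 10:106 -5:107 1:108 -9:108 17:108 -11:110 17:113 15:115
```

View pics/r9b.png

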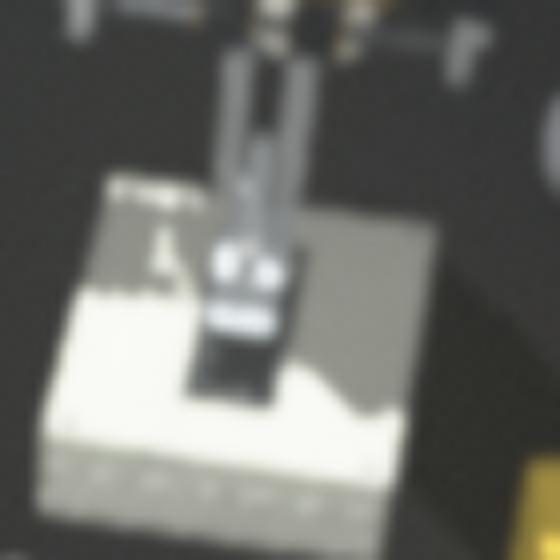

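The carrier hangs clear of the bay, block at about (245,270) in the crop. It's tilted about 7°, its underside is about 79 mm up, and it's roughly centred. Handing in.

```bash
python3 -c "
from bench import *
print(hand_in())"
```

```text
the job is handed in; nothing more can be done
None
```

I handed the job in, and no verdict came back: the hood stands on the mat, and the carrier is held still, tilted about 7°, roughly 24 mm above the collar; the second tip was made against the bay's end wall because the plain end slid off its roller early.

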